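# Sort empty thread cores into their trays

### The job

Sort the five loose empty thread cores standing on the counter (two cones, two flanged spools and one straight tube) into the three plywood trays: each core goes into the tray that has a sample of the same shape fixed at its end. Stand every core upright on the floor of its tray (cones wide end down), and leave the glass jar and the pin tin where they are.

Things in the scene. Friction and masses are not known exactly. Their poses are not given: they have to be found in the camera images.
- cone_a_mid (a point): Loose core: an empty plain dark grey plastic winding cone, 80 mm tall, standing on its wide end: 50 mm across at the foot, tapering evenly to 28 mm near the top (about 39 mm across at half height). This point is at its centre, 40 mm above its foot; z up along its axis. Weighs about 45 g.
- cone_b_mid (a point): Loose core: an empty plain dark grey plastic winding cone, 80 mm tall, standing on its wide end: 50 mm across at the foot, tapering evenly to 28 mm near the top (about 39 mm across at half height). This point is at its centre, 40 mm above its foot; z up along its axis. Weighs about 45 g.
- spool_a_mid (a point): Loose core: an empty plain wooden flanged spool, 52 mm tall, standing on one flange: two flanges 52 mm across and 16 mm thick (heights 0-16 and 36-52 mm) with a 28 mm waist between them, so that fingers coming from above close on the 52 mm flanges. This point is at its centre, 26 mm above its foot; z up along its axis. Weighs about 50 g.
- spool_b_mid (a point): Loose core: an empty plain wooden flanged spool, 52 mm tall, standing on one flange: two flanges 52 mm across and 16 mm thick (heights 0-16 and 36-52 mm) with a 28 mm waist between them, so that fingers coming from above close on the 52 mm flanges. This point is at its centre, 26 mm above its foot; z up along its axis. Weighs about 50 g.
- tube_mid (a point): Loose core: an empty straight cardboard tube, 72 mm tall, standing on its end, 32 mm across throughout. This point is at its centre, 36 mm above its foot; z up along its axis. Weighs about 35 g.
- tray_cone: Fixed plywood tray, 120 (its x) by 200 mm (its y), 6 mm walls, rim 16 mm and inner floor 5 mm above the counter. Origin on the counter under its centre, z up. A sample cone, like the loose ones, is fixed at y = +66 mm, behind a 4 mm cross strip at y = +34 mm, as high as the rim. Free floor: x -54 to +54, y -94 to +32 mm; two cores fit, e.g. at y = -64 and y = 0, x = 0.
- tray_spool: Fixed plywood tray, 120 (its x) by 200 mm (its y), 6 mm walls, rim 16 mm and inner floor 5 mm above the counter. Origin on the counter under its centre, z up. A sample spool, like the loose ones, is fixed at y = +66 mm, behind a 4 mm cross strip at y = +34 mm, as high as the rim. Free floor: x -54 to +54, y -94 to +32 mm; two cores fit, e.g. at y = -64 and y = 0, x = 0.
- tray_tube: Fixed plywood tray, 120 (its x) by 200 mm (its y), 6 mm walls, rim 16 mm and inner floor 5 mm above the counter. Origin on the counter under its centre, z up. A sample tube, like the loose ones, is fixed at y = +66 mm, behind a 4 mm cross strip at y = +34 mm, as high as the rim. Free floor: x -54 to +54, y -94 to +32 mm; two cores fit, e.g. at y = -64 and y = 0, x = 0.
- jar_mid (a point): Closed glass jar with a white cap, 54 mm across, 65 mm tall, among the loose cores; to be left alone. This point is its centre, 32 mm up.
- tin_mid (a point): Flat round metal pin tin, 60 mm across, 29 mm tall, among the loose cores; to be left alone. This point is its centre, 14 mm up.
Mind the look-alikes: they are no part of the job. Leave any blue look-alike of the part that bears spool_b_mid alone. Leave any blue look-alike of the part that bears cone_b_mid alone.

How it is judged:
By the outcome, as a careful person would: the job done as asked, in the order asked, and still so for the second after the job is handed in, with the robot touching nothing.
It also fails if it takes over 118 s, if anything falls off the work surface, if the arm or the gripper's body presses on something with over 40 N, if the wrist force passes 120 N, or if a joint passes its speed limit or range.

### The arm

A 6-joint arm with a two-finger parallel gripper is mounted at the origin on the work surface. World frame = base frame: x ahead of the robot, y to its left, z up, the work surface at z = 0. Lengths are in m, angles in rad, forces in N, time in s.
With the tool pointing down it reaches from about 0.35 to 0.975 m from the base axis. Payload 7.1 kg.
Tool frame: the origin (TCP) lies on the centre line of the jaws, within the pads' length; the fingertips stand 11 mm ahead of it and the grasp point (between the pads) lies 8 mm behind it; z points along the fingers, x is the direction in which the jaws open and shut, and the axes are right-handed (so a half turn about z gives the same grasp; the last joint's range is limited). The gripper opens to 88 mm and grips with 3 to 60 N. Pads are 20 mm wide; open, the fingers measure 115 mm over their backs; the gripper's body (75 mm by 178 mm) begins 61 mm behind the grasp point.
Start: joints at [-1.366, 0.423, 1.63, -0, 1.089, -0.019], TCP at [0.139, -0.609, 0.234] pointing down, gripper open.
Joint ranges: [-3, 3], [-0.9, 2.11], [0.09, 2.58], [-1.31, 4.45], [0.11, 2.69], [-2.54, 2.54]. Speed limits (rad/s): [2.39, 2.39, 3.01, 3.14, 3.14, 3.14].

### API

Orientations are given as a 3x3 rotation matrix whose columns are the frame's x, y, z axes.
In Python, from bench import manip gives the robot as it stands.
- The arm moves only by the shell command python3 -m inch 'ROWS' [OPENING] [FORCE]. ROWS is JSON, a list of rows, each an object of numbers: "tx", "ty", "tz": the shift along the tool's x, y, z each as a share of 20 cm, from -1 to 1; "turn": the turn about the tool's z as a share of 45 degrees, from -1 to 1. A call has 1 to 5 rows; each row is the pose to reach, as a shift and turn from the pose measured when the call began, along the tool's axes at that moment; what a row does not reach only later rows make up. A row lasts 1/10 s, in which the tool goes at most 50 mm and 8.59 degrees, less where a joint would pass 70% of its speed; a pose out of reach is approached as far as the arm can. A call with a number of a shift or a turn outside -1 to 1 is refused whole. A call with a gripper value outside its range is refused whole. OPENING is the gripper's target within -1 to 1 (fully open at 1, half-way at 0, shut at -1), set as the call begins (- or left out, the last holds). The fingers move at their own pace and stop on an object; FORCE is the grip in N (left out, the last holds). Time passes only in rows, so rows that repeat a pose let the fingers close. It gives the time, the measured TCP pose, the force and the opening at its end, in the units of the state.
- manip.get_obs(): the state, without advancing time (a new reading comes with each control period).
- manip.read_camera(name): name is "side" or "top" or "wrist"; returns (picture, depth): 420x560x3 uint8, red, green, blue; 420x560 float32, m along the optical axis (not along the pixel's ray), 0 where there is no reading.
- manip.camera_model(name): a dict with "camera_matrix" (3x3 intrinsics, pixels), "T" (4x4, takes a point from camera to world coordinates). Camera axes: x right, y up, looking along -z (the intrinsics and any distortion apply to the point x, -y, -z); pixel columns grow to the right and rows downward; lengths in m; the calibration is good to about 2 mm. A picture is of the moment at which its call begins: read the wrist's pose just before it. camera_model takes no time and is no camera call; for the wrist camera it gives the pose at the moment of the call.
- manip.finish_job(): hands the job in, once; it reports no verdict.
The state is a dict: "time_s": time; "joint_positions": joint angles; "qvel": joint speeds; "effort": joint torques, N m; "ee_pos": TCP position; "eef_rot": TCP orientation; "contact_force": force on the tool from outside, world axes, zero at the start; "moment": the same for the moment, N m; "gripper_width": finger opening in m.
Only numpy, scipy, OpenCV 4.12 (cv2) and the standard library are available. Lean on these libraries where they do the work, as an engineer would, in place of code of your own. Each camera call takes 0.05 s, during which the arm holds its last target.

## Working session

There is one attempt and no reset: what is moved stays moved. The work goes in short steps, Python scripts to look and compute and a shell command to move; the robot and the scene stay as the last step left them, time stands still between calls to the robot, and variables do not carry over. Pictures are saved under pics/ and viewed, and the job is handed in when it is done.

```bash
mkdir -p pics; ls
python3 - <<'E'
from bench import manip
import cv2,numpy as np
o=manip.get_obs();print(o)
for n in ["top","side"]:
    p,d=manip.read_camera(n);np.savez(f"{n}0.npz",p=p,d=d)
    cv2.imwrite(f"pics/{n}0.png",p[:,:,::-1])
    m=manip.camera_model(n);print(n,m)
E
```

```text
pics
{'time_s': 0.0, 'joint_positions': array([-1.36599436e+00,  4.23826470e-01,  1.63068667e+00, -1.50130315e-05,
        1.08863508e+00, -1.90236415e-02]), 'qvel': array([-0.0007518 ,  0.00068389, -0.00014097,  0.00066029, -0.00166332,
        0.00038063]), 'effort': array([-3.09188828e-03, -5.44631052e+01, -2.73668557e+01,  6.40878431e-02,
        2.27732747e-02, -9.49729861e-05]), 'ee_pos': array([ 0.13862078, -0.60886939,  0.23291198]), 'eef_rot': array([[ 2.21967956e-01, -9.75053905e-01, -3.29384460e-04],
       [-9.75052720e-01, -2.21968200e-01,  1.52035361e-03],
       [-1.55553960e-03, -1.63025694e-05, -9.99998790e-01]]), 'contact_force': array([ 0.92573899, -0.79104028, -0.84261292]), 'moment': array([ 0.03471087, -0.02440633, -0.00320329]), 'gripper_width': 0.08752820054535193}
top {'camera_matrix': array([[389.5659855 ,   0.        , 282.34080734],
       [  0.        , 389.5659855 , 208.47244321],
       [  0.        ,   0.        ,   1.        ]]), 'T': array([[ 1.37117991e-02,  9.95886726e-01, -8.95634722e-02,
         4.28392234e-01],
       [-9.99905576e-01,  1.37381049e-02, -3.22766215e-04,
        -1.52630732e-02],
       [ 9.08993789e-04,  8.95594410e-02,  9.95981064e-01,
         9.21512132e-01],
       [ 0.00000000e+00,  0.00000000e+00,  0.00000000e+00,
         1.00000000e+00]])}
side {'camera_matrix': array([[405.35713546,   0.        , 278.05362088],
       [  0.        , 405.35713546, 209.29850062],
       [  0.        ,   0.        ,   1.        ]]), 'T': array([[ 0.99997552,  0.00689279, -0.00120467,  0.46857855],
       [-0.00568707,  0.70029889, -0.7138271 , -0.71089126],
       [-0.00407663,  0.71381647,  0.70032095,  0.77310603],
       [ 0.        ,  0.        ,  0.        ,  1.        ]])}
```

View pics/top0.png

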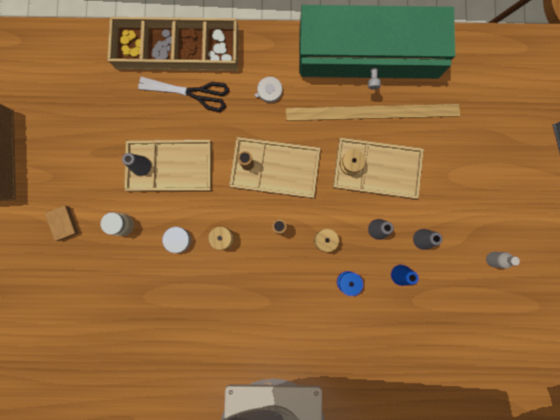

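View pics/side0.png

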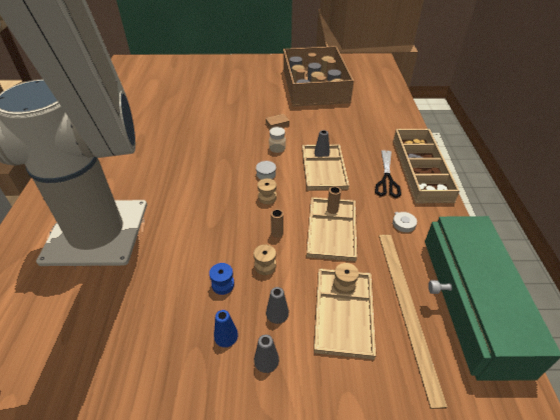

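The top view shows the trays for cone (168,166), tube (275,167) and spool (378,168), each with its sample at the left end. The loose cores are spools at (220,238) and (327,241), the tube at (280,227), and cones at (381,230) and (428,239). The blue look-alikes are at (350,284) and (404,275), the jar is at (115,224) and the tin at (176,240). Next I'll measure them.

```bash
cat > h.py <<'E'
import numpy as np,cv2
from bench import manip
def world(name,d,m=None):
    m=m or manip.camera_model(name);K=m["camera_matrix"];T=m["T"]
    v,u=np.mgrid[:d.shape[0],:d.shape[1]]
    P=np.stack([(u-K[0,2])/K[0,0]*d,-(v-K[1,2])/K[1,1]*d,-d],-1)
    return P@T[:3,:3].T+T[:3,3]
def circ(XY):
    return cv2.minEnclosingCircle(XY.astype(np.float32))
E
python3 - <<'E'
from h import *
W={};P={}
for n in ["top","side"]:
    f=np.load(n+"0.npz");W[n]=world(n,f["d"]).reshape(-1,3);P[n]=f["p"]
w=W["top"].reshape(420,560,3)
print("counter z",np.median(w[300:330,100:300,2]),np.median(W["side"].reshape(420,560,3)[380:400,150:200,2]))
px=dict(spoolA=(220,238,.052),tube=(280,227,.072),spoolB=(327,241,.052),coneA=(381,230,.08),coneB=(428,239,.08),jar=(115,224,.065),tin=(176,240,.029),bspool=(350,284,.052),bcone=(404,275,.08),sc=(138,166,.085),st=(246,160,.077),ss=(353,160,.057))
for k,(u,v,h) in px.items():
    c=w[v-3:v+4,u-3:u+4].reshape(-1,3);c=np.median(c,0)
    for n in W:
        q=W[n];s=q[(abs(q[:,0]-c[0])<.045)&(abs(q[:,1]-c[1])<.045)]
        t=s[abs(s[:,2]-h)<.005]
        b=s[s[:,2]>.02]
        if len(t)>3:
            (cc,r)=circ(t[:,:2]);print(k,n,"top c",np.round(cc,4),"r",round(r,4),"zmax",round(np.percentile(s[:,2],99),3),len(t))
        (cc,r)=circ(b[:,:2]);print("    body",np.round(cc,4),round(r,4))
# trays: rim pixels
for k,(u0,v0,u1,v1) in dict(cone=(118,132,220,200),tube=(226,132,325,202),spool=(328,134,430,204)).items():
    s=w[v0:v1,u0:u1].reshape(-1,3); t=s[(s[:,2]>.0105)&(s[:,2]<.022)]
    r=cv2.minAreaRect((t[:,:2]*1000).astype(np.float32));print(k,r)
E
```

```text
counter z 0.0001817505511940709 -0.0002821615828340063
spoolA top top c [0.4391 0.1236] r 0.0258 zmax 0.055 421
    body [0.4391 0.1236] 0.0258
spoolA side top c [0.4402 0.1216] r 0.0278 zmax 0.054 198
    body [0.4402 0.1216] 0.0278
tube top top c [ 0.4666 -0.008 ] r 0.0158 zmax 0.922 163
    body [ 0.455  -0.0094] 0.0274
tube side top c [ 0.4683 -0.0101] r 0.0171 zmax 0.073 105
    body [ 0.4683 -0.0101] 0.0171
spoolB top top c [ 0.4373 -0.1153] r 0.0257 zmax 0.055 421
    body [ 0.4375 -0.1152] 0.0258
spoolB side top c [ 0.439 -0.117] r 0.0266 zmax 0.054 325
    body [ 0.4384 -0.1173] 0.0267
coneA top top c [ 0.4655 -0.2413] r 0.0148 zmax 0.082 138
    body [ 0.4661 -0.2408] 0.0224
coneA side top c [ 0.466  -0.2436] r 0.0151 zmax 0.081 137
    body [ 0.4668 -0.2438] 0.0229
coneB top top c [ 0.444 -0.347] r 0.0147 zmax 0.082 143
    body [ 0.4444 -0.3458] 0.0225
coneB side top c [ 0.4445 -0.3489] r 0.0147 zmax 0.081 186
    body [ 0.4451 -0.3509] 0.0225
jar top top c [0.468  0.3605] r 0.0245 zmax 0.068 385
    body [0.4679 0.3592] 0.0266
jar side top c [0.4682 0.3597] r 0.0266 zmax
[... 721 characters left out ...]
    body [0.6078 0.3176] 0.0233
st top top c [0.6159 0.0703] r 0.0161 zmax 0.079 162
    body [0.6161 0.0696] 0.0164
st side top c [0.6168 0.0693] r 0.0175 zmax 0.078 92
    body [0.6162 0.0688] 0.0179
ss top top c [ 0.618  -0.1746] r 0.026 zmax 0.059 405
    body [ 0.618  -0.1746] 0.026
ss side top c [ 0.6188 -0.177 ] r 0.0264 zmax 0.059 369
    body [ 0.6185 -0.1776] 0.0269
cone ((609.6520385742188, 257.3119812011719), (120.59784698486328, 200.93588256835938), 1.0944408178329468)
tube ((608.5330200195312, 4.486076354980469), (200.20901489257812, 120.66107177734375), 83.287841796875)
spool ((609.9927368164062, -240.78712463378906), (201.15493774414062, 120.7483139038086), 83.19808959960938)
```

```bash
cat > go.py <<'E'
import sys,numpy as np
from bench import manip
o=manip.get_obs();p=o["ee_pos"];R=o["eef_rot"];ang=np.degrees(np.arctan2(R[1,0],R[0,0]))
print("t",round(o["time_s"],2),"tcp",p.round(4),"yaw",ang.round(2),"w",round(o["gripper_width"],4),"F",o["contact_force"].round(1),"tilt",R[:2,2].round(4))
if len(sys.argv)>3:
    t=np.array(list(map(float,sys.argv[1:4])));d=R.T@(t-p)/.2
    print("shares tx,ty,tz",d.round(3),"turn to yaw0",round(ang/45,3))
E
python3 -m inch '[{"tx":-0.45,"ty":-0.9,"turn":-0.95},{"tx":-0.45,"ty":-0.9,"turn":-0.95},{"tx":-0.45,"ty":-0.9,"turn":-0.95},{"tx":-0.45,"ty":-0.9,"turn":-0.95},{"tx":-0.45,"ty":-0.9,"turn":-0.95}]' 1 20; python3 go.py .4443 -.348 .16
```

```text
t 0.1 tcp [ 0.1387 -0.6089  0.233 ] yaw -77.18 w 0.0878 F [-0.2 -0.3  0.7] tilt [-0.0002  0.0013]
shares tx,ty,tz [-0.932 -1.78   0.366] turn to yaw0 -1.715invalid input
```

```bash
python3 -m inch '[{"tx":-0.45,"ty":-0.9,"tz":0,"turn":-0.95},{"tx":-0.45,"ty":-0.9,"tz":0,"turn":-0.95},{"tx":-0.45,"ty":-0.9,"tz":0,"turn":-0.95},{"tx":-0.45,"ty":-0.9,"tz":0,"turn":-0.95},{"tx":-0.45,"ty":-0.9,"tz":0,"turn":-0.95}]' 1 20; python3 go.py .4443 -.348 .16
```

```text
time_s: 0.6
ee_pos: [0.2975, -0.4775, 0.2327]
eef_rot: [[0.831, -0.556, -0.0], [-0.556, -0.831, 0.003], [-0.002, -0.003, -1.0]]
contact_force: [-0.7, 0.3, -0.7]
gripper_width: 0.0876
t 0.6 tcp [ 0.2975 -0.4775  0.2327] yaw -33.81 w 0.0876 F [-0.7  0.3 -0.7] tilt [-0.      0.0033]
shares tx,ty,tz [ 0.25  -0.945  0.366] turn to yaw0 -0.751
```

```bash
python3 -m inch '[{"tx":0.25,"ty":-0.945,"tz":0.36,"turn":-0.75},{"tx":0.25,"ty":-0.945,"tz":0.36,"turn":-0.75},{"tx":0.25,"ty":-0.945,"tz":0.36,"turn":-0.75},{"tx":0.25,"ty":-0.945,"tz":0.36,"turn":-0.75},{"tx":0.25,"ty":-0.945,"tz":0.36,"turn":-0.75}]' 1 20 | head -1; python3 go.py .4443 -.348 .030
python3 - <<'E'
from h import *
p,d=manip.read_camera("wrist");cv2.imwrite("pics/w1.png",p[:,:,::-1])
m=manip.camera_model("wrist");np.savez("w1.npz",p=p,d=d)
w=world("wrist",d,m).reshape(-1,3)
for c in [(.4443,-.348),(.466,-.2425)]:
    s=w[(np.hypot(w[:,0]-c[0],w[:,1]-c[1])<.035)&(w[:,2]>.073)&(w[:,2]<.09)]
    if len(s)>5: print(circ(s[:,:2]),s[:,2].mean(),len(s))
E
```

```text
time_s: 1.1
t 1.1 tcp [ 0.4458 -0.3445  0.1592] yaw 0.32 w 0.0877 F [ 0.4 -0.2  0. ] tilt [-0.0021  0.0057]
shares tx,ty,tz [-0.006  0.021  0.646] turn to yaw0 0.007
((0.4451323449611664, -0.3475664556026459), 0.014725713059306145) 0.07892804923663349 1399
((0.46715641021728516, -0.24256886541843414), 0.014747380279004574) 0.0788775135378445 1947
```

View pics/w1.png

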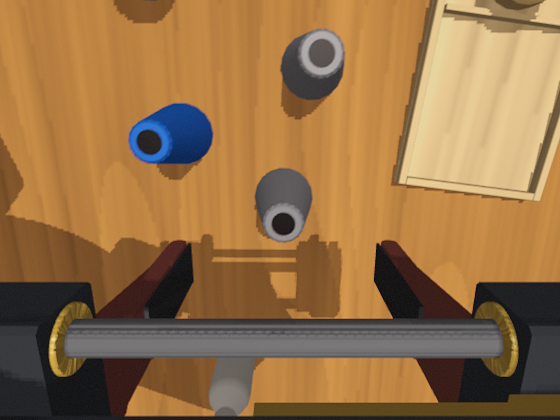

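The wrist view shows cone B's rim at (283,225), cone A's at (321,53), and the blue cone to the left at (150,140). The measured positions agree with the fixed cameras to within 1–2 mm, so I'm descending.

```bash
python3 -m inch '[{"tx":-0.005,"ty":0.018,"tz":0.2,"turn":0},{"tx":-0.005,"ty":0.018,"tz":0.35,"turn":0},{"tx":-0.005,"ty":0.018,"tz":0.5,"turn":0},{"tx":-0.005,"ty":0.018,"tz":0.61,"turn":0.007},{"tx":-0.005,"ty":0.018,"tz":0.645,"turn":0.007}]' 1 20 | head -1; python3 go.py .4448 -.348 .030
```

```text
time_s: 1.65
t 1.65 tcp [ 0.4427 -0.3479  0.0284] yaw -0.37 w 0.0881 F [-0.5 -0.1  0.1] tilt [-0.0047  0.0076]
shares tx,ty,tz [ 0.01   0.001 -0.008] turn to yaw0 -0.008
```

```bash
python3 -m inch '[{"tx":0.01,"ty":0,"tz":-0.005,"turn":0},{"tx":0.01,"ty":0,"tz":-0.005,"turn":0},{"tx":0.01,"ty":0,"tz":-0.005,"turn":0},{"tx":0.01,"ty":0,"tz":-0.005,"turn":0},{"tx":0.01,"ty":0,"tz":-0.005,"turn":0}]' -1 20 | head -1; python3 go.py .4448 -.348 .030; python3 -m inch '[{"tx":0,"ty":0,"tz":0,"turn":0},{"tx":0,"ty":0,"tz":0,"turn":0},{"tx":0,"ty":0,"tz":0,"turn":0}]' | head -1; python3 go.py .4448 -.348 .2
```

```text
time_s: 2.15
t 2.15 tcp [ 0.4451 -0.3482  0.0302] yaw -0.37 w 0.0515 F [0.9 0.2 0.2] tilt [-0.0037  0.0067]
shares tx,ty,tz [-0.001 -0.001  0.001] turn to yaw0 -0.008
time_s: 2.45
t 2.45 tcp [ 0.4451 -0.3481  0.0303] yaw -0.37 w 0.0438 F [-0.8  0.   1.5] tilt [-0.0036  0.0067]
shares tx,ty,tz [-0.005 -0.006 -0.848] turn to yaw0 -0.008
```

```bash
python3 -m inch '[{"tx":0,"ty":0,"tz":-0.05,"turn":0},{"tx":0,"ty":0,"tz":-0.2,"turn":0},{"tx":0,"ty":0,"tz":-0.4,"turn":0},{"tx":0,"ty":0,"tz":-0.6,"turn":0},{"tx":0,"ty":0,"tz":-0.75,"turn":0}]' | head -1; python3 go.py .6109 .1925 .18
python3 - <<'E'
from h import *
p,d=manip.read_camera("wrist");cv2.imwrite("pics/w2.png",p[:,:,::-1])
E
```

```text
time_s: 2.95
t 2.95 tcp [ 0.4461 -0.3495  0.1834] yaw -0.37 w 0.0441 F [-0.1  0.1 -1.2] tilt [-0.0018  0.0052]
shares tx,ty,tz [ 0.807 -2.715  0.03 ] turn to yaw0 -0.008
```

View pics/w2.png

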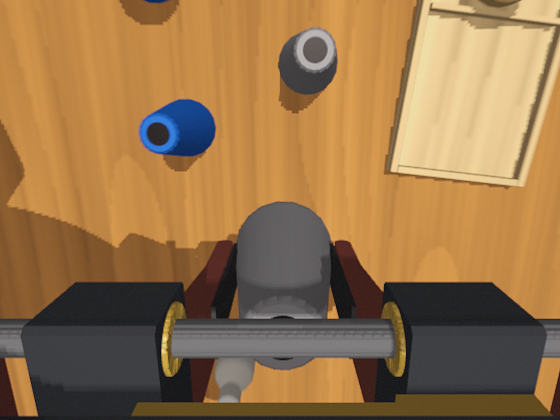

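Cone B is held upright at (285,285). I'm taking it to the cone tray's y=0 slot.

```bash
python3 -m inch '[{"tx":0.1,"ty":-0.2,"tz":0,"turn":0},{"tx":0.2,"ty":-0.4,"tz":0,"turn":0},{"tx":0.3,"ty":-0.6,"tz":0,"turn":0},{"tx":0.4,"ty":-0.8,"tz":0,"turn":0},{"tx":0.5,"ty":-1,"tz":0,"turn":0}]' | head -1; python3 go.py .6097 .2565 .18
python3 -m inch '[{"tx":0.05,"ty":-0.2,"tz":0,"turn":0},{"tx":0.1,"ty":-0.4,"tz":0,"turn":0},{"tx":0.15,"ty":-0.6,"tz":0,"turn":0},{"tx":0.2,"ty":-0.8,"tz":0,"turn":0},{"tx":0.3,"ty":-1,"tz":0,"turn":0}]' | head -1; python3 go.py .6097 .2565 .18
```

```text
time_s: 3.5
t 3.5 tcp [ 0.5497 -0.15    0.1888] yaw -0.38 w 0.0446 F [-0.2 -0.5 -1.2] tilt [0.0035 0.001 ]
shares tx,ty,tz [ 0.286 -2.035  0.047] turn to yaw0 -0.008
time_s: 4.0
t 4.0 tcp [0.6102 0.0513 0.1895] yaw -0.37 w 0.0444 F [ 0.2 -0.9  0.2] tilt [0.0025 0.0008]
shares tx,ty,tz [-0.009 -1.026  0.048] turn to yaw0 -0.008
```

```bash
python3 -m inch '[{"tx":0,"ty":-0.2,"tz":0.05,"turn":0},{"tx":0,"ty":-0.4,"tz":0.05,"turn":0},{"tx":0,"ty":-0.6,"tz":0.05,"turn":0},{"tx":-0.005,"ty":-0.85,"tz":0.05,"turn":0},{"tx":-0.005,"ty":-1,"tz":0.05,"turn":0}]' | head -1; python3 -m inch '[{"tx":0,"ty":-0.025,"tz":0,"turn":0},{"tx":0,"ty":-0.025,"tz":0,"turn":0}]' | head -1; python3 go.py .6097 .2565 .0355
python3 - <<'E'
from h import *
p,d=manip.read_camera("wrist");cv2.imwrite("pics/w3.png",p[:,:,::-1])
E
```

```text
time_s: 4.5
time_s: 4.7
t 4.7 tcp [0.6096 0.2603 0.1801] yaw -0.16 w 0.0442 F [-0.2 -0.1 -0.9] tilt [0.0026 0.0012]
shares tx,ty,tz [-0.001  0.02   0.723] turn to yaw0 -0.003
```

View pics/w3.png

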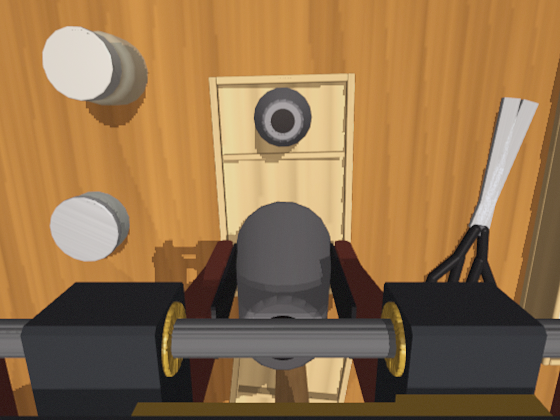

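The cone hangs over the cone tray. The sample is at (283,118), and the strip at row 155 is clear. Lowering.

```bash
python3 -m inch '[{"tx":0,"ty":0.03,"tz":0.2,"turn":0},{"tx":0,"ty":0.03,"tz":0.4,"turn":0},{"tx":0,"ty":0.03,"tz":0.55,"turn":0},{"tx":0,"ty":0.03,"tz":0.65,"turn":0},{"tx":0,"ty":0.03,"tz":0.68,"turn":0}]' | head -1; python3 go.py .6097 .2545 .0355;  python3 -m inch '[{"tx":0,"ty":0,"tz":0.015,"turn":0},{"tx":0,"ty":0,"tz":0.025,"turn":0},{"tx":0,"ty":0,"tz":0.035,"turn":0},{"tx":0,"ty":0,"tz":0.035,"turn":0}]' | head -1; python3 go.py .6097 .2545 .0355
```

```text
time_s: 5.25
t 5.25 tcp [0.6085 0.2505 0.0416] yaw -0.35 w 0.0441 F [-0.3  0.2 -0.6] tilt [-0.002  -0.0011]
shares tx,ty,tz [ 0.006 -0.02   0.03 ] turn to yaw0 -0.008
time_s: 5.65
t 5.65 tcp [0.6095 0.2504 0.0364] yaw -0.36 w 0.0444 F [-0.5 -0.7  3.1] tilt [ 0.     -0.0007]
shares tx,ty,tz [ 0.001 -0.021  0.004] turn to yaw0 -0.008
```

```bash
python3 -m inch '[{"tx":0,"ty":0,"tz":0,"turn":0},{"tx":0,"ty":0,"tz":0,"turn":0},{"tx":0,"ty":0,"tz":0,"turn":0},{"tx":0,"ty":0,"tz":0,"turn":0}]' 0.4 20 | head -1; python3 go.py; python3 -m inch '[{"tx":0,"ty":0,"tz":-0.1,"turn":0},{"tx":0,"ty":0,"tz":-0.3,"turn":0},{"tx":0,"ty":0,"tz":-0.5,"turn":0},{"tx":0,"ty":0,"tz":-0.7,"turn":0},{"tx":0,"ty":0.2,"tz":-0.75,"turn":0}]' | head -1; python3 go.py .4665 -.2425 .18
python3 - <<'E'
from h import *
p,d=manip.read_camera("top");cv2.imwrite("pics/t1.png",p[:,:,::-1])
p,d=manip.read_camera("wrist");cv2.imwrite("pics/w4.png",p[:,:,::-1])
E
```

```text
time_s: 6.05
t 6.05 tcp [0.6096 0.2505 0.0365] yaw -0.35 w 0.0612 F [-0.3 -0.5  0.2] tilt [ 0.0003 -0.0005]
time_s: 6.55
t 6.55 tcp [0.6121 0.2144 0.1918] yaw -0.12 w 0.0616 F [ 0.9 -0.2 -0.5] tilt [0.0089 0.0033]
shares tx,ty,tz [-0.723  2.286  0.045] turn to yaw0 -0.003
```

View pics/w4.png

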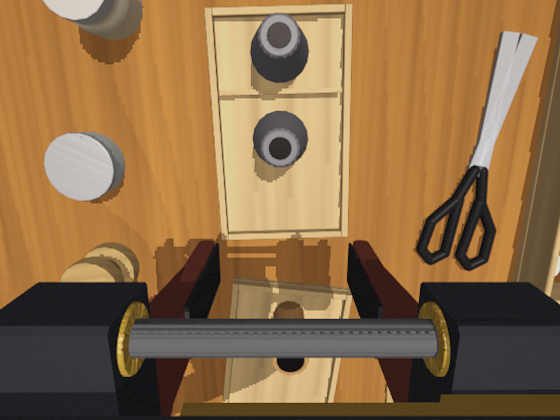

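The first cone stands upright in the tray at (280,140), clear of the strip and the walls. Next is cone A.

```bash
python3 -m inch '[{"tx":-0.05,"ty":0.2,"tz":0,"turn":0},{"tx":-0.15,"ty":0.4,"tz":0,"turn":0},{"tx":-0.25,"ty":0.6,"tz":0,"turn":0},{"tx":-0.3,"ty":0.8,"tz":0,"turn":0},{"tx":-0.4,"ty":1,"tz":0,"turn":0}]' 1 | head -1; 
python3 -m inch '[{"tx":-0.05,"ty":0.2,"tz":0,"turn":0},{"tx":-0.15,"ty":0.4,"tz":0,"turn":0},{"tx":-0.25,"ty":0.6,"tz":0,"turn":0},{"tx":-0.3,"ty":0.8,"tz":0,"turn":0},{"tx":-0.32,"ty":1,"tz":0,"turn":0}]' | head -1; python3 go.py .4665 -.2425 .16
```

```text
time_s: 7.15
time_s: 7.65
t 7.65 tcp [ 0.4615 -0.1926  0.1877] yaw -0.44 w 0.0878 F [ 1.8  0.4 -0.5] tilt [0.0026 0.0005]
shares tx,ty,tz [0.027 0.249 0.138] turn to yaw0 -0.01
```

```bash
python3 -m inch '[{"tx":0.027,"ty":0.15,"tz":0.1,"turn":-0.01},{"tx":0.027,"ty":0.249,"tz":0.2,"turn":-0.01},{"tx":0.027,"ty":0.249,"tz":0.2,"turn":-0.01}]' | head -1;  python3 go.py .4665 -.2425 .03
```

```text
time_s: 7.95
t 7.95 tcp [ 0.4652 -0.2435  0.1451] yaw -0.16 w 0.0879 F [-0.2  0.5  1.3] tilt [-0.0011  0.0024]
shares tx,ty,tz [ 0.007 -0.004  0.575] turn to yaw0 -0.004
```

```bash
python3 -m inch '[{"tx":0.007,"ty":0,"tz":0.15,"turn":0},{"tx":0.007,"ty":0,"tz":0.3,"turn":0},{"tx":0.007,"ty":0,"tz":0.45,"turn":0},{"tx":0.01,"ty":-0.003,"tz":0.55,"turn":0},{"tx":0.01,"ty":-0.003,"tz":0.57,"turn":0}]' | head -1;  python3 go.py .4665 -.2425 .03
```

```text
time_s: 8.45
t 8.45 tcp [ 0.4658 -0.2408  0.0292] yaw -0.12 w 0.0879 F [ 0.4  1.2 -1.5] tilt [-0.0049  0.0048]
shares tx,ty,tz [ 0.003  0.009 -0.004] turn to yaw0 -0.003
```

```bash
python3 -m inch '[{"tx":0.003,"ty":0.009,"tz":0,"turn":0},{"tx":0.003,"ty":0.009,"tz":0,"turn":0},{"tx":0.003,"ty":0.009,"tz":0,"turn":0},{"tx":0.003,"ty":0.009,"tz":0,"turn":0},{"tx":0.003,"ty":0.009,"tz":0,"turn":0}]' -1 20 | head -1;python3 -m inch '[{"tx":0,"ty":0,"tz":0,"turn":0},{"tx":0,"ty":0,"tz":0,"turn":0},{"tx":0,"ty":0,"tz":0,"turn":0}]' | head -1;  python3 go.py
python3 -m inch '[{"tx":0,"ty":0,"tz":-0.05,"turn":0},{"tx":0,"ty":0,"tz":-0.2,"turn":0},{"tx":0,"ty":0,"tz":-0.4,"turn":0},{"tx":0,"ty":0,"tz":-0.6,"turn":0},{"tx":0,"ty":0,"tz":-0.75,"turn":0}]' | head -1; python3 go.py .6109 .188 .18
```

```text
time_s: 8.95
time_s: 9.25
t 9.25 tcp [ 0.4668 -0.2429  0.0301] yaw -0.13 w 0.044 F [0.4 0.6 1.2] tilt [-0.0037  0.0041]
time_s: 9.75
t 9.75 tcp [ 0.4678 -0.2437  0.183 ] yaw -0.13 w 0.044 F [ 0.5  0.1 -0.1] tilt [-0.0018  0.003 ]
shares tx,ty,tz [ 0.711 -2.16   0.02 ] turn to yaw0 -0.003
```

```bash
python3 -m inch '[{"tx":0.1,"ty":-0.2,"tz":0,"turn":0},{"tx":0.2,"ty":-0.4,"tz":0,"turn":0},{"tx":0.3,"ty":-0.6,"tz":0,"turn":0},{"tx":0.4,"ty":-0.8,"tz":0,"turn":0},{"tx":0.5,"ty":-1,"tz":0,"turn":0}]' | head -1
python3 -m inch '[{"tx":0.05,"ty":-0.2,"tz":0,"turn":0},{"tx":0.1,"ty":-0.4,"tz":0,"turn":0},{"tx":0.15,"ty":-0.6,"tz":0,"turn":0},{"tx":0.2,"ty":-0.8,"tz":0,"turn":0},{"tx":0.21,"ty":-1,"tz":0,"turn":0}]' | head -1; python3 go.py .6109 .188 .16
```

```text
time_s: 10.25
time_s: 10.75
t 10.75 tcp [0.6118 0.1594 0.1856] yaw -0.14 w 0.0439 F [ 0.2  0.5 -1. ] tilt [-0.0003  0.0031]
shares tx,ty,tz [-0.005 -0.142  0.128] turn to yaw0 -0.003
```

```bash
python3 -m inch '[{"tx":-0.005,"ty":-0.175,"tz":0.05,"turn":0},{"tx":-0.005,"ty":-0.175,"tz":0.1,"turn":0},{"tx":-0.005,"ty":-0.175,"tz":0.12,"turn":0}]' | head -1; python3 go.py .6109 .1945 .0355
python3 - <<'E'
from h import *
p,d=manip.read_camera("wrist");cv2.imwrite("pics/w5.png",p[:,:,::-1])
E
```

```text
time_s: 11.05
t 11.05 tcp [0.6099 0.1949 0.1609] yaw -0.03 w 0.0444 F [-0.7  0.5 -0.3] tilt [-0.0019  0.0024]
shares tx,ty,tz [0.006 0.004 0.627] turn to yaw0 -0.001
```

View pics/w5.png

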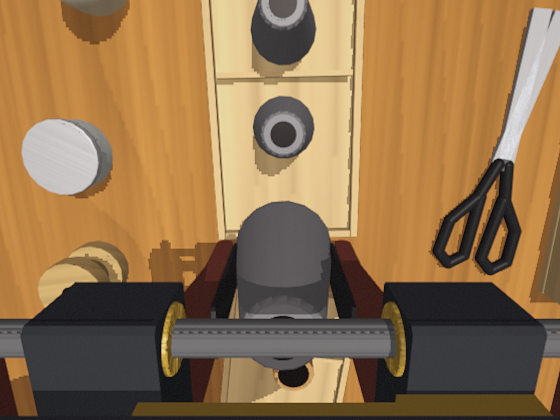

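Cone A is held and the placed cone is undisturbed at (283,133). I'm lowering, with a check just above the rim.

```bash
python3 -m inch '[{"tx":0.005,"ty":0,"tz":0.15,"turn":0},{"tx":0.005,"ty":0,"tz":0.3,"turn":0},{"tx":0.005,"ty":-0.01,"tz":0.45,"turn":0},{"tx":0.005,"ty":-0.01,"tz":0.5,"turn":0},{"tx":0.005,"ty":-0.01,"tz":0.5,"turn":0}]' | head -1; python3 go.py .6109 .1945 .0355
```

```text
time_s: 11.6
t 11.6 tcp [0.6098 0.1947 0.0594] yaw -0.19 w 0.0443 F [0.7 0.6 0.6] tilt [-0.0054  0.0011]
shares tx,ty,tz [0.006 0.001 0.12 ] turn to yaw0 -0.004
```

```bash
python3 -m inch '[{"tx":0,"ty":0,"tz":0.06,"turn":0},{"tx":0,"ty":0,"tz":0.1,"turn":0},{"tx":0,"ty":0,"tz":0.115,"turn":0},{"tx":0,"ty":0,"tz":0.123,"turn":0},{"tx":0,"ty":0,"tz":0.123,"turn":0}]' | head -1; python3 go.py .6109 .1945 .0355
```

```text
time_s: 12.1
t 12.1 tcp [0.6098 0.1946 0.036 ] yaw -0.18 w 0.0443 F [-3.1 -2.8  6.6] tilt [-0.0053  0.0009]
shares tx,ty,tz [0.006 0.    0.003] turn to yaw0 -0.004
```

Contact is felt, so I'm releasing.

```bash
python3 -m inch '[{"tx":0,"ty":0,"tz":0,"turn":0},{"tx":0,"ty":0,"tz":0,"turn":0},{"tx":0,"ty":0,"tz":0,"turn":0},{"tx":0,"ty":0,"tz":0,"turn":0}]' 0.4 20 | head -1; python3 go.py; python3 -m inch '[{"tx":0,"ty":0,"tz":-0.1,"turn":0},{"tx":0,"ty":0,"tz":-0.25,"turn":0},{"tx":0,"ty":0,"tz":-0.4,"turn":0},{"tx":0,"ty":0,"tz":-0.55,"turn":0},{"tx":0,"ty":0.2,"tz":-0.65,"turn":0}]' | head -1; python3 go.py .4396 .1227 .14
python3 - <<'E'
from h import *
p,d=manip.read_camera("wrist");cv2.imwrite("pics/w6.png",p[:,:,::-1])
E
```

```text
time_s: 12.5
t 12.5 tcp [0.6098 0.1946 0.036 ] yaw -0.17 w 0.0615 F [-0.3  0.6 -0.4] tilt [-0.0052  0.001 ]
time_s: 13.0
t 13.0 tcp [0.6116 0.1576 0.1684] yaw 0.06 w 0.0616 F [0.5 0.  0.3] tilt [-0.0016  0.0027]
shares tx,ty,tz [-0.86   0.174  0.143] turn to yaw0 0.001
```

View pics/w6.png

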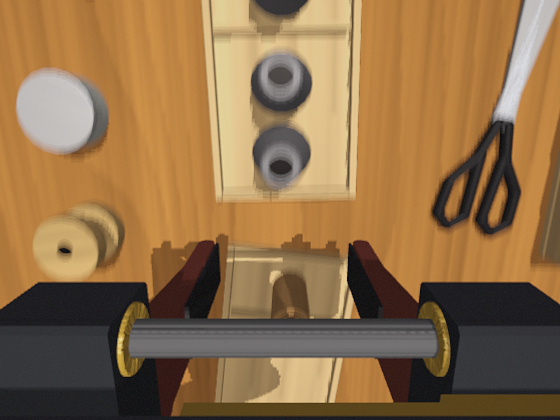

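Both cones now stand upright inside the tray, at (280,82) and (281,158). Next is spool A.

```bash
python3 -m inch '[{"tx":-0.2,"ty":0.05,"tz":0,"turn":0},{"tx":-0.4,"ty":0.1,"tz":0,"turn":0},{"tx":-0.6,"ty":0.15,"tz":0.1,"turn":0},{"tx":-0.8,"ty":0.17,"tz":0.14,"turn":0},{"tx":-0.86,"ty":0.174,"tz":0.14,"turn":0}]' 1 | head -1
python3 - <<'E'
from h import *
m=manip.camera_model("wrist");p,d=manip.read_camera("wrist");w=world("wrist",d,m).reshape(-1,3)
c=(.4396,.1227)
s=w[(np.hypot(w[:,0]-c[0],w[:,1]-c[1])<.045)&(w[:,2]>.045)&(w[:,2]<.06)]
print(len(s),circ(s[:,:2]) if len(s) else 0)
E
python3 go.py .4398 .1227 .02
```

```text
time_s: 13.55
4320 ((0.4402914047241211, 0.12419816851615906), 0.02605508454144001)
t 13.6 tcp [0.4357 0.1156 0.1418] yaw -0.1 w 0.0879 F [-1.5 -0.2 -0.6] tilt [-0.0044 -0.0009]
shares tx,ty,tz [ 0.023 -0.036  0.609] turn to yaw0 -0.002
```

```bash
python3 -m inch '[{"tx":0.023,"ty":-0.037,"tz":0.1,"turn":0},{"tx":0.023,"ty":-0.037,"tz":0.25,"turn":0},{"tx":0.023,"ty":-0.037,"tz":0.35,"turn":0},{"tx":0.023,"ty":-0.037,"tz":0.35,"turn":0}]' 1 | head -1; python3 go.py .4399 .123 .02
```

```text
time_s: 14.0
t 14.0 tcp [0.4403 0.123  0.0701] yaw -0.1 w 0.0876 F [-1.1  0.1 -0.3] tilt [-0.0068 -0.0015]
shares tx,ty,tz [-0.   -0.    0.25] turn to yaw0 -0.002
```

```bash
python3 -m inch '[{"tx":0,"ty":0,"tz":0.1,"turn":0},{"tx":0,"ty":0,"tz":0.2,"turn":0},{"tx":0,"ty":0,"tz":0.24,"turn":0},{"tx":0,"ty":0,"tz":0.25,"turn":0}]' 1 | head -1; python3 go.py .4399 .123 .02
python3 -m inch '[{"tx":0,"ty":0,"tz":0,"turn":0},{"tx":0,"ty":0,"tz":0,"turn":0},{"tx":0,"ty":0,"tz":0,"turn":0},{"tx":0,"ty":0,"tz":0,"turn":0},{"tx":0,"ty":0,"tz":0,"turn":0}]' -1 20 | head -1; python3 -m inch '[{"tx":0,"ty":0,"tz":0,"turn":0},{"tx":0,"ty":0,"tz":0,"turn":0}]' | head -1; python3 go.py
```

```text
time_s: 14.4
t 14.4 tcp [0.4407 0.123  0.0201] yaw -0.1 w 0.0876 F [-0.8  0.8  0.3] tilt [-0.0066 -0.0015]
shares tx,ty,tz [-0.004  0.     0.   ] turn to yaw0 -0.002
time_s: 14.9
time_s: 15.1
t 15.1 tcp [0.4409 0.1231 0.0205] yaw -0.1 w 0.0518 F [ 0.4 -0.4 -0.6] tilt [-0.006  -0.0013]
```

```bash
python3 -m inch '[{"tx":0,"ty":0,"tz":-0.05,"turn":0},{"tx":0,"ty":0,"tz":-0.2,"turn":0},{"tx":0,"ty":0,"tz":-0.4,"turn":0},{"tx":0,"ty":0,"tz":-0.6,"turn":0},{"tx":0,"ty":0.1,"tz":-0.75,"turn":0}]' | head -1
python3 -m inch '[{"tx":0.1,"ty":0.2,"tz":0,"turn":0},{"tx":0.2,"ty":0.4,"tz":0,"turn":0},{"tx":0.3,"ty":0.6,"tz":0,"turn":0},{"tx":0.4,"ty":0.8,"tz":0,"turn":0},{"tx":0.5,"ty":1,"tz":0,"turn":0}]' | head -1;  python3 go.py .6095 -.2445 .14
```

```text
time_s: 15.6
time_s: 16.1
t 16.1 tcp [ 0.5428 -0.0975  0.174 ] yaw -0.0 w 0.0518 F [0.9 1.1 0.1] tilt [-0.003  -0.0005]
shares tx,ty,tz [0.334 0.735 0.169] turn to yaw0 -0.0
```

```bash
python3 -m inch '[{"tx":0.1,"ty":0.2,"tz":0,"turn":0},{"tx":0.2,"ty":0.4,"tz":0,"turn":0},{"tx":0.3,"ty":0.6,"tz":0.05,"turn":0},{"tx":0.334,"ty":0.735,"tz":0.15,"turn":0},{"tx":0.334,"ty":0.735,"tz":0.15,"turn":0}]' | head -1;  python3 go.py .6095 -.2445 .07
python3 - <<'E'
from h import *
p,d=manip.read_camera("wrist");cv2.imwrite("pics/w7.png",p[:,:,::-1])
E
```

```text
time_s: 16.6
t 16.6 tcp [ 0.6085 -0.2473  0.1419] yaw -0.19 w 0.0519 F [-0.4  0.4 -1.5] tilt [-0.0056  0.0001]
shares tx,ty,tz [ 0.007 -0.014  0.359] turn to yaw0 -0.004
```

View pics/w7.png

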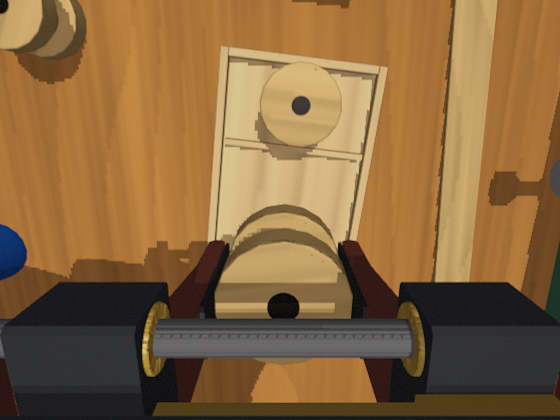

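Spool A is held level above the spool tray, with the sample at (301,105). Lowering.

```bash
python3 -m inch '[{"tx":0.007,"ty":-0.014,"tz":0.1,"turn":0},{"tx":0.007,"ty":-0.014,"tz":0.25,"turn":0},{"tx":0.007,"ty":-0.014,"tz":0.36,"turn":0},{"tx":0.007,"ty":-0.014,"tz":0.4,"turn":0},{"tx":0.007,"ty":-0.014,"tz":0.45,"turn":0}]' | head -1;  python3 go.py .6095 -.2445 .0255
```

```text
time_s: 17.15
t 17.15 tcp [ 0.6096 -0.2418  0.0535] yaw -0.09 w 0.0517 F [ 0.8 -0.8  0.4] tilt [-0.0049  0.0005]
shares tx,ty,tz [0.    0.014 0.14 ] turn to yaw0 -0.002
```

```bash
python3 -m inch '[{"tx":0,"ty":0,"tz":0.06,"turn":0},{"tx":0,"ty":0,"tz":0.09,"turn":0},{"tx":0,"ty":0,"tz":0.115,"turn":0},{"tx":0,"ty":0,"tz":0.135,"turn":0},{"tx":0,"ty":0,"tz":0.135,"turn":0}]' | head -1;  python3 go.py .6095 -.2445 .0255
```

```text
time_s: 17.65
t 17.65 tcp [ 0.6096 -0.2419  0.0265] yaw -0.1 w 0.0517 F [0.7 0.1 0.4] tilt [-0.0046  0.0005]
shares tx,ty,tz [-0.001  0.013  0.005] turn to yaw0 -0.002
```

```bash
python3 -m inch '[{"tx":0,"ty":0.013,"tz":0,"turn":0},{"tx":0,"ty":0.013,"tz":0.005,"turn":0},{"tx":0,"ty":0.013,"tz":0.008,"turn":0}]' | head -1;  python3 go.py .6095 -.2445 .0255
python3 -m inch '[{"tx":0,"ty":0,"tz":0,"turn":0},{"tx":0,"ty":0,"tz":0,"turn":0},{"tx":0,"ty":0,"tz":0,"turn":0},{"tx":0,"ty":0,"tz":0,"turn":0}]' 0.5 20 | head -1; python3 go.py;  python3 -m inch '[{"tx":0,"ty":0,"tz":-0.1,"turn":0},{"tx":0,"ty":0,"tz":-0.25,"turn":0},{"tx":0,"ty":0,"tz":-0.4,"turn":0},{"tx":0,"ty":0,"tz":-0.55,"turn":0},{"tx":0,"ty":0.2,"tz":-0.65,"turn":0}]' | head -1; python3 go.py .438 -.116 .14
python3 - <<'E'
from h import *
p,d=manip.read_camera("wrist");cv2.imwrite("pics/w8.png",p[:,:,::-1])
E
```

```text
time_s: 17.95
t 17.95 tcp [ 0.61   -0.2451  0.0261] yaw -0.11 w 0.0519 F [-3.4 -1.  13.9] tilt [-0.0038 -0.0002]
shares tx,ty,tz [-0.002 -0.003  0.003] turn to yaw0 -0.002
time_s: 18.35
t 18.35 tcp [ 0.6099 -0.2451  0.026 ] yaw -0.1 w 0.0659 F [-0.4  0.1  0.5] tilt [-0.0041 -0.0001]
time_s: 18.85
t 18.85 tcp [ 0.6111 -0.2821  0.158 ] yaw 0.12 w 0.0655 F [ 0.9 -0.2 -0.1] tilt [-0.0033  0.0007]
shares tx,ty,tz [-0.863 -0.832  0.094] turn to yaw0 0.003
```

View pics/w8.png

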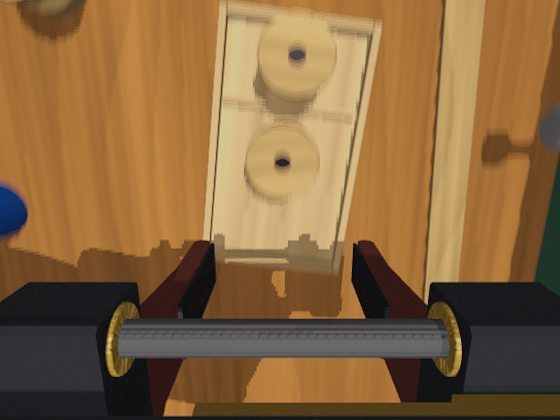

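The first spool stands in the tray at (282,160), clear of the strip. Next is spool B.

```bash
python3 -m inch '[{"tx":-0.2,"ty":-0.2,"tz":0,"turn":0},{"tx":-0.4,"ty":-0.4,"tz":0,"turn":0},{"tx":-0.6,"ty":-0.6,"tz":0,"turn":0},{"tx":-0.8,"ty":-0.8,"tz":0,"turn":0},{"tx":-0.863,"ty":-0.832,"tz":0.05,"turn":0}]' 1 | head -1; python3 -m inch '[{"tx":0,"ty":0,"tz":0,"turn":0},{"tx":0,"ty":0,"tz":0,"turn":0}]' | head -1
python3 - <<'E'
from h import *
m=manip.camera_model("wrist");p,d=manip.read_camera("wrist");w=world("wrist",d,m).reshape(-1,3)
c=(.438,-.116)
s=w[(np.hypot(w[:,0]-c[0],w[:,1]-c[1])<.045)&(w[:,2]>.045)&(w[:,2]<.06)]
print(len(s),circ(s[:,:2]) if len(s) else 0)
E
python3 go.py .4385 -.116 .07
```

```text
time_s: 19.4
time_s: 19.6
3996 ((0.43861573934555054, -0.11541339010000229), 0.026108451187610626)
t 19.65 tcp [ 0.4397 -0.123   0.1511] yaw -0.02 w 0.0879 F [-0.  -0.6  0.2] tilt [ 0.0053 -0.0063]
shares tx,ty,tz [-0.008 -0.038  0.405] turn to yaw0 -0.0
```

```bash
python3 -m inch '[{"tx":-0.008,"ty":-0.038,"tz":0.1,"turn":0},{"tx":-0.008,"ty":-0.038,"tz":0.25,"turn":0},{"tx":-0.008,"ty":-0.038,"tz":0.38,"turn":0},{"tx":-0.008,"ty":-0.038,"tz":0.4,"turn":0}]' | head -1; python3 go.py .4385 -.116 .02
```

```text
time_s: 20.05
t 20.05 tcp [ 0.4387 -0.1165  0.0689] yaw -0.07 w 0.0877 F [-0.5  0.3  0.2] tilt [ 0.0027 -0.0056]
shares tx,ty,tz [-0.001 -0.004  0.245] turn to yaw0 -0.001
```

```bash
python3 -m inch '[{"tx":0,"ty":-0.004,"tz":0.1,"turn":0},{"tx":0,"ty":-0.004,"tz":0.2,"turn":0},{"tx":0,"ty":-0.004,"tz":0.235,"turn":0},{"tx":0,"ty":-0.004,"tz":0.245,"turn":0}]' | head -1; python3 go.py .4385 -.116 .02
python3 -m inch '[{"tx":0,"ty":0,"tz":0,"turn":0},{"tx":0,"ty":0,"tz":0,"turn":0},{"tx":0,"ty":0,"tz":0,"turn":0},{"tx":0,"ty":0,"tz":0,"turn":0},{"tx":0,"ty":0,"tz":0,"turn":0}]' -1 20 | head -1; python3 -m inch '[{"tx":0,"ty":0,"tz":0,"turn":0},{"tx":0,"ty":0,"tz":0,"turn":0}]' | head -1; python3 go.py
python3 -m inch '[{"tx":0,"ty":0,"tz":-0.05,"turn":0},{"tx":0,"ty":0,"tz":-0.2,"turn":0},{"tx":0,"ty":0,"tz":-0.4,"turn":0},{"tx":0,"ty":0,"tz":-0.6,"turn":0},{"tx":0,"ty":0,"tz":-0.7,"turn":0}]' | head -1; python3 go.py .6030 -.305 .14
```

```text
time_s: 20.45
t 20.45 tcp [ 0.4395 -0.1164  0.0198] yaw -0.1 w 0.0878 F [-0.6 -0.5 -0. ] tilt [ 0.0026 -0.0056]
shares tx,ty,tz [-0.005 -0.002 -0.001] turn to yaw0 -0.002
time_s: 20.95
time_s: 21.15
t 21.15 tcp [ 0.4396 -0.1164  0.0203] yaw -0.09 w 0.0515 F [ 0.1  0.6 -1. ] tilt [ 0.0031 -0.0058]
time_s: 21.65
t 21.65 tcp [ 0.4402 -0.1159  0.1638] yaw -0.09 w 0.0517 F [ 0.  -0.2  0.3] tilt [ 0.0071 -0.0069]
shares tx,ty,tz [0.814 0.944 0.131] turn to yaw0 -0.002
```

```bash
python3 -m inch '[{"tx":0.2,"ty":0.2,"tz":0,"turn":0},{"tx":0.4,"ty":0.4,"tz":0,"turn":0},{"tx":0.6,"ty":0.6,"tz":0,"turn":0},{"tx":0.75,"ty":0.8,"tz":0,"turn":0},{"tx":0.814,"ty":0.934,"tz":0.05,"turn":0}]' | head -1; python3 -m inch '[{"tx":0,"ty":0,"tz":0,"turn":0},{"tx":0,"ty":0,"tz":0,"turn":0}]' | head -1;  python3 go.py .6027 -.303 .055
python3 - <<'E'
from h import *
p,d=manip.read_camera("wrist");cv2.imwrite("pics/w9.png",p[:,:,::-1])
E
```

```text
time_s: 22.15
time_s: 22.35
t 22.35 tcp [ 0.6043 -0.3044  0.1582] yaw -0.12 w 0.0517 F [ 1.1 -0.3 -1. ] tilt [ 0.0092 -0.0075]
shares tx,ty,tz [-0.013 -0.011  0.516] turn to yaw0 -0.003
```

View pics/w9.png

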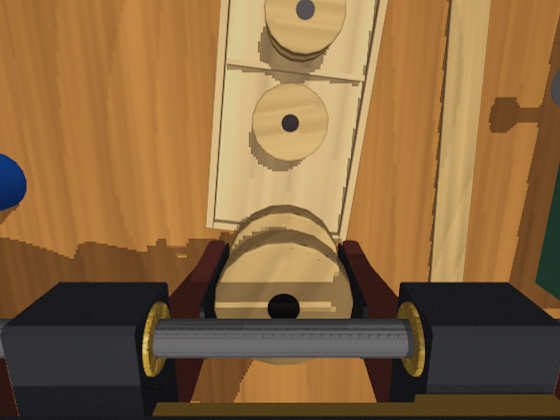

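Spool B is held. The first spool is at (290,123), with room in front of it down to the wall at row 228. Lowering.

```bash
python3 -m inch '[{"tx":-0.013,"ty":-0.011,"tz":0.15,"turn":0},{"tx":-0.013,"ty":-0.011,"tz":0.3,"turn":0},{"tx":-0.013,"ty":-0.011,"tz":0.45,"turn":0},{"tx":-0.013,"ty":-0.011,"tz":0.5,"turn":0},{"tx":-0.013,"ty":-0.011,"tz":0.5,"turn":0}]' | head -1;  python3 go.py .6027 -.303 .0255
```

```text
time_s: 22.9
t 22.9 tcp [ 0.6008 -0.3004  0.0574] yaw -0.02 w 0.0513 F [ 0.6 -0.9 -0.3] tilt [ 0.006  -0.0057]
shares tx,ty,tz [0.009 0.012 0.16 ] turn to yaw0 -0.0
```

```bash
python3 -m inch '[{"tx":0.009,"ty":0.012,"tz":0.04,"turn":0},{"tx":0.009,"ty":0.012,"tz":0.09,"turn":0},{"tx":0.009,"ty":0.012,"tz":0.12,"turn":0},{"tx":0.009,"ty":0.012,"tz":0.14,"turn":0},{"tx":0.009,"ty":0.012,"tz":0.15,"turn":0}]' | head -1;  python3 go.py .6027 -.303 .0255;python3 -m inch '[{"tx":0,"ty":0,"tz":0.007,"turn":0},{"tx":0,"ty":0,"tz":0.007,"turn":0}]' | head -1;  python3 go.py .6027 -.303 .0255
```

```text
time_s: 23.4
t 23.4 tcp [ 0.6026 -0.3029  0.0271] yaw -0.03 w 0.0518 F [ 0.2 -0.4 -0.9] tilt [ 0.0056 -0.0055]
shares tx,ty,tz [0.001 0.    0.008] turn to yaw0 -0.001
time_s: 23.6
t 23.6 tcp [ 0.6027 -0.303   0.0263] yaw -0.03 w 0.0516 F [-0.6  1.   3.1] tilt [ 0.0057 -0.0055]
shares tx,ty,tz [-0.     0.     0.004] turn to yaw0 -0.001
```

```bash
python3 -m inch '[{"tx":0,"ty":0,"tz":0,"turn":0},{"tx":0,"ty":0,"tz":0,"turn":0},{"tx":0,"ty":0,"tz":0,"turn":0},{"tx":0,"ty":0,"tz":0,"turn":0}]' 0.5 20 | head -1; python3 go.py;  python3 -m inch '[{"tx":0,"ty":0,"tz":-0.1,"turn":0},{"tx":0,"ty":0,"tz":-0.25,"turn":0},{"tx":0,"ty":0,"tz":-0.4,"turn":0},{"tx":0,"ty":0,"tz":-0.55,"turn":0},{"tx":0,"ty":0.15,"tz":-0.65,"turn":0}]' | head -1; python3 go.py .4675 -.009 .15
python3 - <<'E'
from h import *
p,d=manip.read_camera("wrist");cv2.imwrite("pics/w10.png",p[:,:,::-1])
E
```

```text
time_s: 24.0
t 24.0 tcp [ 0.6027 -0.303   0.0263] yaw -0.03 w 0.0657 F [0.  0.1 0.7] tilt [ 0.0057 -0.0055]
time_s: 24.5
t 24.5 tcp [ 0.6027 -0.3302  0.1586] yaw 0.14 w 0.066 F [ 0.9 -1.   0.7] tilt [ 0.0066 -0.0053]
shares tx,ty,tz [-0.672 -1.608  0.03 ] turn to yaw0 0.003
```

View pics/w10.png

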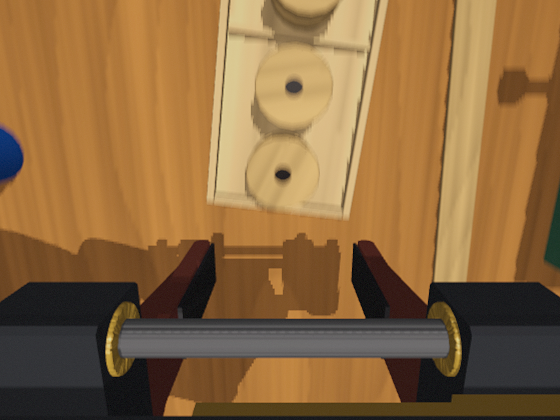

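Both spools are in the tray, at (293,87) and (283,175). Now the tube.

```bash
python3 -m inch '[{"tx":-0.1,"ty":-0.2,"tz":0,"turn":0},{"tx":-0.2,"ty":-0.4,"tz":0,"turn":0},{"tx":-0.3,"ty":-0.6,"tz":0,"turn":0},{"tx":-0.4,"ty":-0.8,"tz":0,"turn":0},{"tx":-0.5,"ty":-1,"tz":0,"turn":0}]' 1 | head -1; python3 -m inch '[{"tx":-0.1,"ty":-0.2,"tz":0,"turn":0},{"tx":-0.172,"ty":-0.4,"tz":0,"turn":0},{"tx":-0.172,"ty":-0.57,"tz":0,"turn":0},{"tx":-0.172,"ty":-0.57,"tz":0,"turn":0},{"tx":-0.172,"ty":-0.57,"tz":0,"turn":0}]' | head -1
python3 - <<'E'
from h import *
m=manip.camera_model("wrist");p,d=manip.read_camera("wrist");w=world("wrist",d,m).reshape(-1,3)
c=(.4675,-.009)
s=w[(np.hypot(w[:,0]-c[0],w[:,1]-c[1])<.035)&(w[:,2]>.065)&(w[:,2]<.08)]
print(len(s),circ(s[:,:2]) if len(s) else 0)
E
python3 go.py .4677 -.009 .085
```

```text
time_s: 25.05
time_s: 25.55
1733 ((0.4676973223686218, -0.00802355632185936), 0.016045793890953064)
t 25.6 tcp [ 0.4693 -0.022   0.1571] yaw 0.0 w 0.088 F [-0.3  0.1  0.4] tilt [ 0.0132 -0.0113]
shares tx,ty,tz [-0.013 -0.069  0.36 ] turn to yaw0 0.0
```

```bash
python3 -m inch '[{"tx":-0.013,"ty":-0.069,"tz":0.05,"turn":0},{"tx":-0.013,"ty":-0.069,"tz":0.2,"turn":0},{"tx":-0.013,"ty":-0.069,"tz":0.3,"turn":0},{"tx":-0.013,"ty":-0.069,"tz":0.35,"turn":0}]' | head -1; python3 go.py .4677 -.009 .03
```

```text
time_s: 26.0
t 26.0 tcp [ 0.4663 -0.0092  0.0848] yaw -0.07 w 0.0876 F [ 0.1 -0.2  0.5] tilt [ 0.0101 -0.0112]
shares tx,ty,tz [ 0.004 -0.004  0.274] turn to yaw0 -0.002
```

```bash
python3 -m inch '[{"tx":0.004,"ty":-0.004,"tz":0.1,"turn":0},{"tx":0.004,"ty":-0.004,"tz":0.2,"turn":0},{"tx":0.004,"ty":-0.004,"tz":0.26,"turn":0},{"tx":0.004,"ty":-0.004,"tz":0.274,"turn":0}]' | head -1; python3 go.py .4677 -.009 .03
python3 -m inch '[{"tx":0,"ty":0,"tz":0,"turn":0},{"tx":0,"ty":0,"tz":0,"turn":0},{"tx":0,"ty":0,"tz":0,"turn":0},{"tx":0,"ty":0,"tz":0,"turn":0},{"tx":0,"ty":0,"tz":0,"turn":0}]' -1 15 | head -1; python3 -m inch '[{"tx":0,"ty":0,"tz":0,"turn":0},{"tx":0,"ty":0,"tz":0,"turn":0},{"tx":0,"ty":0,"tz":0,"turn":0},{"tx":0,"ty":0,"tz":0,"turn":0}]' | head -1; python3 go.py
python3 -m inch '[{"tx":0,"ty":0,"tz":-0.05,"turn":0},{"tx":0,"ty":0,"tz":-0.2,"turn":0},{"tx":0,"ty":0,"tz":-0.4,"turn":0},{"tx":0,"ty":0,"tz":-0.6,"turn":0},{"tx":0,"ty":0,"tz":-0.65,"turn":0}]' | head -1; python3 go.py .605 -.026 .14
```

```text
time_s: 26.4
t 26.4 tcp [ 0.467  -0.0092  0.0288] yaw -0.12 w 0.0879 F [ 0.2  0.2 -0.4] tilt [ 0.008  -0.0111]
shares tx,ty,tz [ 0.004 -0.001 -0.006] turn to yaw0 -0.003
time_s: 26.9
time_s: 27.3
t 27.3 tcp [ 0.4674 -0.0091  0.0293] yaw -0.11 w 0.0315 F [-0.6  0.3  3.2] tilt [ 0.009  -0.0111]
time_s: 27.8
t 27.8 tcp [ 0.4683 -0.0077  0.1635] yaw -0.11 w 0.032 F [-0.1 -0.2 -0.8] tilt [ 0.0156 -0.0113]
shares tx,ty,tz [0.682 0.089 0.129] turn to yaw0 -0.002
```

```bash
python3 -m inch '[{"tx":0.2,"ty":0.03,"tz":0,"turn":0},{"tx":0.4,"ty":0.06,"tz":0,"turn":0},{"tx":0.6,"ty":0.089,"tz":0.05,"turn":0},{"tx":0.682,"ty":0.089,"tz":0.1,"turn":0},{"tx":0.682,"ty":0.089,"tz":0.12,"turn":0}]' | head -1; python3 go.py .605 -.026 .06
python3 - <<'E'
from h import *
p,d=manip.read_camera("wrist");cv2.imwrite("pics/w11.png",p[:,:,::-1])
E
```

```text
time_s: 28.3
t 28.3 tcp [ 0.6062 -0.0262  0.1404] yaw -0.12 w 0.0314 F [-0.3 -0.1 -0.2] tilt [ 0.0151 -0.0113]
shares tx,ty,tz [-0.012 -0.006  0.402] turn to yaw0 -0.003
```

View pics/w11.png

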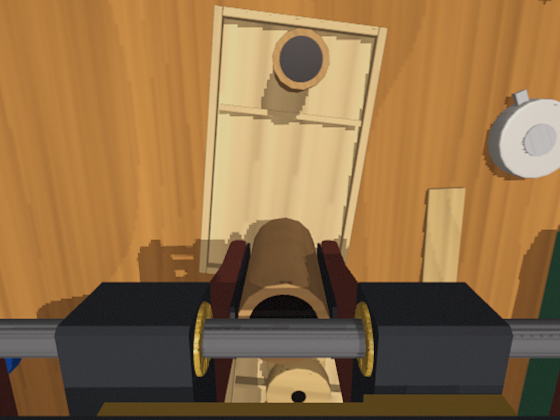

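The tube is held over its tray, with the sample at (300,58). Lowering.

```bash
python3 -m inch '[{"tx":-0.01,"ty":0,"tz":0.15,"turn":0},{"tx":-0.01,"ty":0,"tz":0.3,"turn":0},{"tx":-0.01,"ty":0,"tz":0.4,"turn":0},{"tx":-0.01,"ty":0,"tz":0.45,"turn":0},{"tx":-0.01,"ty":0,"tz":0.47,"turn":0}]' | head -1; python3 go.py .605 -.026 .0345; python3 -m inch '[{"tx":0,"ty":0,"tz":0.02,"turn":0},{"tx":0,"ty":0,"tz":0.03,"turn":0},{"tx":0,"ty":0,"tz":0.045,"turn":0},{"tx":0,"ty":0,"tz":0.05,"turn":0}]' | head -1; python3 go.py .605 -.026 .0345
```

```text
time_s: 28.85
t 28.85 tcp [ 0.6017 -0.027   0.0451] yaw -0.11 w 0.0317 F [-0.3  0.3  0.6] tilt [ 0.0101 -0.011 ]
shares tx,ty,tz [ 0.016 -0.005  0.053] turn to yaw0 -0.002
time_s: 29.25
t 29.25 tcp [ 0.602  -0.0271  0.0354] yaw -0.1 w 0.032 F [-0.4  0.9  6.5] tilt [ 0.0108 -0.0111]
shares tx,ty,tz [ 0.015 -0.006  0.005] turn to yaw0 -0.002
```

```bash
python3 -m inch '[{"tx":0,"ty":0,"tz":0,"turn":0},{"tx":0,"ty":0,"tz":0,"turn":0},{"tx":0,"ty":0,"tz":0,"turn":0},{"tx":0,"ty":0,"tz":0,"turn":0}]' 0.2 15 | head -1; python3 go.py;  python3 -m inch '[{"tx":0,"ty":0,"tz":-0.1,"turn":0},{"tx":0,"ty":0,"tz":-0.25,"turn":0},{"tx":0,"ty":0,"tz":-0.4,"turn":0},{"tx":0,"ty":0,"tz":-0.6,"turn":0},{"tx":0,"ty":0,"tz":-0.8,"turn":0}]' | head -1
python3 -m inch '[{"tx":-0.15,"ty":0,"tz":-0.05,"turn":0},{"tx":-0.3,"ty":0,"tz":-0.1,"turn":0},{"tx":-0.5,"ty":0,"tz":-0.15,"turn":0},{"tx":-0.7,"ty":0,"tz":-0.2,"turn":0},{"tx":-0.8,"ty":0,"tz":-0.25,"turn":0}]' | head -1
python3 -m inch '[{"tx":0,"ty":0.2,"tz":0,"turn":0},{"tx":0,"ty":0.4,"tz":0,"turn":0},{"tx":0,"ty":0.6,"tz":0,"turn":0},{"tx":0,"ty":0.8,"tz":0,"turn":0},{"tx":0,"ty":1,"tz":0,"turn":0}]' | head -1;python3 -m inch '[{"tx":0,"ty":0.2,"tz":0,"turn":0},{"tx":0,"ty":0.4,"tz":0,"turn":0},{"tx":0,"ty":0.6,"tz":0,"turn":0},{"tx":0,"ty":0.8,"tz":0,"turn":0},{"tx":0,"ty":1,"tz":0,"turn":0}]' | head -1
python3 go.py
python3 - <<'E'
from h import *
for n in ["top","side"]:
    p,d=manip.read_camera(n);cv2.imwrite(f"pics/{n}9.png",p[:,:,::-1])
    w=world(n,d).reshape(-1,3)
    for k,x,y,h in [("c1",.6096,.2505,.085),("c2",.6098,.1946,.085),("s1",.61,-.245,.057),("s2",.6027,-.303,.057),("t",.602,-.027,.077),("jar",.468,.36,.065),("tin",.434,.228,.029),("bs",.3425,-.169,.052),("bc",.3605,-.294,.08)]:
        s=w[(np.hypot(w[:,0]-x,w[:,1]-y)<.031)&(abs(w[:,2]-h)<.005)]
        if len(s)>5:
            cc,r=circ(s[:,:2]);print(n,k,np.round(cc,4),round(r,4),"z",np.round([s[:,2].min(),s[:,2].mean(),s[:,2].max()],4))
        else: print(n,k,"none")
E
```

```text
time_s: 29.65
t 29.65 tcp [ 0.6021 -0.0271  0.0355] yaw -0.11 w 0.0527 F [-0.2  0.9  0.9] tilt [ 0.011  -0.0111]
time_s: 30.15
time_s: 30.65
time_s: 31.15
time_s: 31.65
t 31.65 tcp [ 0.4343 -0.4275  0.2496] yaw -0.12 w 0.0527 F [0.3 1.1 0.7] tilt [ 0.0083 -0.011 ]
top c1 [0.608 0.25 ] 0.0148 z [0.0802 0.0853 0.0897]
top c2 [0.6082 0.1943] 0.0145 z [0.0801 0.0854 0.0891]
top s1 [ 0.6083 -0.2438] 0.0262 z [0.0527 0.0578 0.0619]
top s2 [ 0.6016 -0.3012] 0.0261 z [0.052  0.0575 0.0619]
top t [ 0.601  -0.0259] 0.0159 z [0.0721 0.078  0.0818]
top jar [0.4679 0.3612] 0.0244 z [0.06   0.0649 0.0697]
top tin [0.4345 0.2287] 0.0301 z [0.0241 0.0289 0.0336]
top bs [ 0.3416 -0.1683] 0.0263 z [0.0473 0.052  0.0565]
top bc [ 0.3598 -0.2937] 0.0142 z [0.0751 0.0798 0.0847]
side c1 [0.609  0.2468] 0.0143 z [0.0802 0.0847 0.0881]
side c2 [0.6099 0.1929] 0.0146 z [0.0805 0.0847 0.0875]
side s1 [ 0.6104 -0.2451] 0.0269 z [0.0523 0.0572 0.0609]
side s2 [ 0.6031 -0.3038] 0.0267 z [0.0523 0.0573 0.061 ]
side t [ 0.6035 -0.0276] 0.0172 z [0.0724 0.0771 0.0807]
side jar none
side tin none
side bs none
side bc none
```

View pics/top9.png

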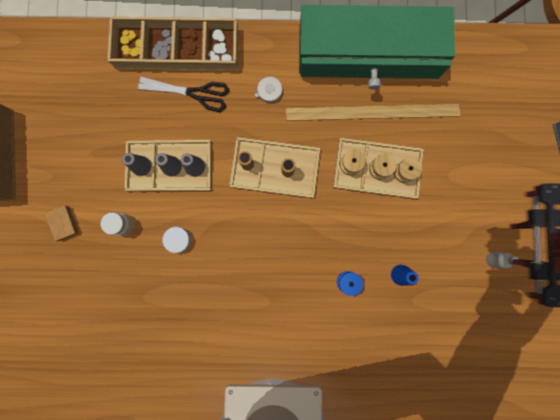

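View pics/side9.png

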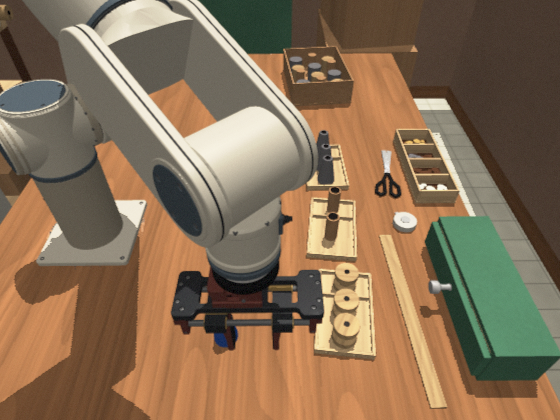

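All five cores stand upright in the right trays, with cone tops at z 0.085, spools at 0.057 and the tube at 0.077, which means each is on the tray floor. The jar, tin and blue parts are where they were. Handing in.

```bash
python3 -m inch '[{"tx":0,"ty":0,"tz":0,"turn":0},{"tx":0,"ty":0,"tz":0,"turn":0}]' | head -1; python3 -c "
from bench import manip
print(manip.finish_job())"
```

```text
time_s: 31.95
the job is handed in; nothing more can be done
None
```

All five cores are in their matching trays: two cones, two spools and the tube, each standing upright on the tray floor. The job was handed in at about 32 s with the arm clear of everything.

- **Placement:** in the final top and side views, every core's top was at the height expected on the tray floor (cones 85 mm, spools 57 mm, tube 77 mm). By my position estimates each stood about 4 mm or more clear of walls, strips and its neighbour.
- **Left alone:** in the top view the jar, tin and both blue look-alikes were within 1 mm of where they started. The arm hid them from the final side view, so that check rests on the top camera only.
- **Disagreements:** the two cameras differed by up to about 3 mm on positions, slightly over the stated 2 mm calibration. The tool had drifted to about 1° of tilt by the last moves, but the cores showed no lean.
- **Forces:** the highest contact force I read was about 14 N, while setting down the first spool.

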